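Hold the slicer's eccentric bolt for locking

TASK

Lift the steel guard off the vegetable slicer and set it down, knob up and not dropped, on the free part of the white chopping board. Then reach down into the narrow throat behind the slicer's end bracket and grip the eccentric bolt's hexagon head firmly on the two flats beside its pointer without turning the bolt, because the slice thickness is already set. Finish while still holding the head so that a colleague can tighten the lock nut on the other side, and leave everything else on the table where it is.

Things in the scene. Friction and masses are not known exactly. Their poses are not given: they have to be found in the camera images.
- slicer: Bench-top turning vegetable slicer, fixed to the table. Origin on the worktop under the middle of its throat; z up, x from the end bracket (robot's side) towards the crank end. Bed 170 mm wide, x -85 to +260 mm, 32 mm high. Beyond the throat, a mounted white radish (up to 128 mm high), tailstock (122 mm) and crank (146 mm). The lock nut is on the bracket's outer face.
- throat (a point): Middle of the throat's open top, 150 mm above the worktop, axes as the slicer. The throat is the 42 mm gap (x -21 to +21) between two upright plates, each 8 mm thick and 84 mm wide (y): the end bracket at -x, the blade plate at +x. Open at both y sides, and on top once the guard is off; a sloping chute in it stays lower than 75 mm above the worktop.
- guard: Loose guard, about 0.28 kg: inverted steel tray 68 (x) x 94 (y) x 20 mm with a round black knob, 28 mm in diameter, 28 to 50 mm above its underside, on a thin neck. Origin: middle of the underside (skirt rims), z up. It sits on the two plates, skirts reaching 5 mm below their tops (origin 145 mm up), 2 mm free all round; lift it straight up 20 mm to clear them.
- bolt_head (a point): Middle of the bolt's steel hexagon head, in the throat, 129 mm above the worktop, 17 mm from the bracket: 24 mm across flats, 16 mm long (x -8 to +8); behind it a collar 21 mm in diameter, 9 mm long. Axes: x along the bolt, away from the bracket; z the way its pointer points, nearly up; y across the two flats beside the pointer, at y -12 and +12 mm, each 14 mm high.
- pointer_tip (a point): Tip of the bolt's pointer, a tab 8 mm wide and 4 mm thick on the collar, 28 mm from the bolt's axis, on the bracket side of the head (x -13.5 mm in the head's frame). It stands up to 7 mm above the plate tops, over thickness marks, hidden under the guard at first, and turns with the bolt.
- eccentric (a joint): Turn of the eccentric bolt about its own axis (rad), 0 with the pointer straight up; it starts between -0.32 and 0.32, positive leaning to the slicer's -y. It turns with little effort (friction about 0.06 N m), and stays where it is left.
- board: White plastic chopping board 320 (x) x 220 (y) x 20 mm, fixed to the table; origin in the middle of its underside. Its half towards -x is free, the other half carries vegetables. On the left or the right of the slicer.
- clear_spot (a point): Middle of the free part of the chopping board, on its upper face (20 mm above the worktop), 70 mm from the board's middle towards its -x.
- daikon_round: Bystander on the board: white radish round, 68 mm in diameter, 45 mm high, standing; origin at its underside.
- carrot: Bystander on the board: carrot piece, 42 mm in diameter, 34 mm high, standing; origin at its underside.
- daikon_log: Bystander: white radish piece, 72 mm in diameter, 80 mm high, standing on the table at the right; origin at its underside.
- knife: Bystander: kitchen knife 215 mm long lying on the table at the right; origin at its middle, underside.
- bowl: Bystander: steel bowl 144 mm in diameter, 55 mm high, on the table at the left; origin at its underside.
- spanner: Bystander: spanner 170 mm long lying on the table between slicer and board; origin at its underside.
- peeler: Bystander: vegetable peeler 140 mm long lying on the table at the left; origin at its underside.
- sauce: Bystander: glass sauce bottle 52 mm in diameter, 130 mm high, on the table at the right; origin at its underside.
Mind the look-alikes: they are no part of the job. Leave any turquoise look-alike of the guard alone.

How it is judged (in metres and radians):
On the way, in this order (a step that is already met when the one before it is completed fails the run):
1. the guard stands knob up on the chopping board, let go (x of guard in the frame of board between -0.16 and 0.16 m and y of guard in the frame of board between -0.11 and 0.11 m and z of guard in the frame of board between 0.016 and 0.024 m and angle between guard's own z axis and vertical below 0.08 rad and contact force between the fingers and guard below 0.1 N and linear speed of guard below 0.02 m/s), for 0.2 s.
2. the bolt head is gripped in the throat (distance between the grasp point and bolt_head below 0.018 m and contact force between the fingers and eccentric above 15 N), for 0.2 s.
At the end, for the whole second after the job is handed in: Fingers grip the hexagon head (grasp point within 18 mm of its middle, 15 N or more in all on the bolt); bolt still, pointer tip within 5 mm (10 degrees) of its start; guard level on the chopping board, at rest (all of step 2 and distance of pointer_tip from where it was at the start of the episode below 0.005 m and velocity of joint eccentric between -0.05 and 0.05 rad/s and x of guard in the frame of board between -0.16 and 0.16 m and y of guard in the frame of board between -0.11 and 0.11 m and z of guard in the frame of board between 0.016 and 0.024 m and angle between guard's own z axis and vertical below 0.08 rad and linear speed of guard below 0.02 m/s); the arm keeps its last pose, push and grip.
It fails at once if the bolt was turned (pointer tip off by more than 5.5 mm, about 11 degrees) (distance of pointer_tip from where it was at the start of the episode above 0.0055 m).
It fails at once if the guard was dropped or thrown (falling free faster than 0.6 m/s) (contact force between the fingers and guard below 0.1 N and linear speed of guard above 0.6 m/s).
It fails at once if a bystander was moved by more than 30 mm (distance of any of daikon_round, carrot, daikon_log, knife, bowl, spanner, peeler, sauce from where it was at the start of the episode above 0.03 m).
It also fails if it takes over 56 s, if anything falls off the work surface, if the arm or the gripper's body presses on something with over 40 N, if the wrist force passes 120 N, or if a joint passes its speed limit or range.

ROBOT

A 6-joint arm with a two-finger parallel gripper is mounted at the origin on the work surface. World frame = base frame: x ahead of the robot, y to its left, z up, the work surface at z = 0. Lengths are in mm, angles in rad, forces in N, time in s.
With the tool pointing down it reaches from about 325 to 775 mm from the base axis. Payload 9.3 kg.
Tool frame: the origin (TCP) lies between the finger pads; the fingertips stand 19 mm ahead of it and the grasp point (between the pads) is the TCP; z points along the fingers, y is the line along which they close (so a half turn about z gives the same grasp; the last joint's range is limited). The gripper opens to 85 mm and grips with 20 to 120 N. Pads are 22 mm wide; open, the fingers measure 114 mm over their backs; the gripper's body (76 mm by 85 mm) begins 54 mm behind the grasp point. The pads swing forward as they close: fully open they stand 13 mm farther back than shut.
Start: joints at [0.95, 0.259, 0.021, 1.334, 0, 1.418], TCP at [248.009, 490.906, 250.279] pointing down, gripper open.
Joint ranges: [-3.04, 3.04], [-0.91, 1.82], [-1.04, 1.36], [-1.92, 1.95], [-1.52, 1.45], [-3.14, 3.14]. Speed limits (rad/s): [2.22, 2.22, 2.79, 3.14, 3.14, 3.14].

INTERFACE

Orientations are given as [roll, pitch, yaw] about the fixed x, y, z axes, in that order (R = Rz(yaw) Ry(pitch) Rx(roll)).
In Python, from bench import bot gives the robot as it stands. The module is installed in compiled form; this text tells all that it offers.
- The arm moves only by the tool apply_moves, never from a script. Its argument "motion" is a list of rows, each a list of 5 numbers: the opening, from -1 (shut) to 1 (fully open), then the shift along the tool's x, y, z normalised to -1 to 1, where 1 is 2 cm, then the turn about the tool's z normalised to -1 to 1, where 1 is 0.12 rad. A call has exactly 10 rows; each row shifts and turns the commanded pose from where the row before left it, along the tool's axes as they then stand; what a row does not reach is not made up. A row lasts 1/8 s, in which the tool goes at most 62.5 mm and 10.7 degrees, less where a joint would pass 70% of its speed; a pose out of reach is approached as far as the arm can. A call with a number of a shift or a turn outside -1 to 1 is refused whole. A call with a gripper value outside its range is refused whole. The fingers move at their own pace and stop on an object; "newtons" is the grip in N (left out, the last holds). Time passes only in rows, so rows that do not move let the fingers close, or fill a call up. It gives the time, the measured TCP pose, the force, the opening and the grip force at its end, in the units of the state.
- bot.get_obs(): the state, without advancing time (a new reading comes with each control period).
- bot.read_camera(name): name is "scene" or "top" or "wrist"; returns (picture, depth): 480x640x3 uint8, red, green, blue; 480x640 float32, mm along the optical axis (not along the pixel's ray), 0 where there is no reading.
- bot.camera_model(name): a dict with "fx", "fy", "cx", "cy" (pixels), "R" (3x3) and "t" (3): a world point X has camera coordinates R X + t. Camera axes: x right, y down, z forward; pixel columns grow to the right and rows downward; lengths in mm; the calibration is good to about 2 mm. A picture is of the moment at which its call begins: read the wrist's pose just before it. camera_model takes no time and is no camera call; for the wrist camera it gives the pose at the moment of the call.
- bot.hand_in(): hands the job in; it is judged then, once.
The state is a dict: "clock": time; "joint_pos": joint angles; "dq": joint speeds; "tau": joint torques, N m; "tcp_pos": TCP position; "eef_rot": TCP orientation; "contact_force": force on the tool from outside, world axes, zero at the start; "ft_torque": the same for the moment, N m; "grip_width": opening from 0.0 (shut) to 1.0 (fully open); "grip_force": force on a finger pad.
Only numpy, scipy, OpenCV 4.12 (cv2) and the standard library are available. Lean on these libraries where they do the work, as an engineer would, in place of code of your own. Each camera call takes 0.05 s, during which the arm holds its last target. There are 200 camera calls.

## Working session

There is one attempt and no reset: what is moved stays moved. The work goes in short steps, Python scripts to look and compute and a tool call to move; the robot and the scene stay as the last step left them, time stands still between calls to the robot, and variables do not carry over. Pictures are saved under pics/ and viewed, at most 10 in all, crops included, and the job is handed in when it is done.

Besides the shell and the picture viewer there is one more tool, called after "Request:" by a JSON object that holds its "fn" and its "kwargs", one argument or row to a line. apply_moves: Moves the arm, as the interface text tells. Its arguments: {"type":"object","properties":{"motion":{"type":"array","items":{"type":"array","items":{"type":"number"}}},"newtons":{"type":"number"}},"required":["motion"]}

```bash
mkdir -p pics; cat > h.py <<'E'
import numpy as np, cv2
from bench import bot
def world(m,u,v,d):
    p=np.array([(u-m['cx'])/m['fx']*d,(v-m['cy'])/m['fy']*d,d]); return m['R'].T@(p-m['t'])
def ray(m,u,v,z):
    c=-m['R'].T@m['t']; r=m['R'].T@np.array([(u-m['cx'])/m['fx'],(v-m['cy'])/m['fy'],1]); return c+r*(z-c[2])/r[2]
def proj(m,X):
    p=m['R']@np.array(X)+m['t']; return p[:2]/p[2]*[m['fx'],m['fy']]+[m['cx'],m['cy']]
def cloud(m,D):
    v,u=np.indices(D.shape); P=np.stack([(u-m['cx'])/m['fx']*D,(v-m['cy'])/m['fy']*D,D],-1)-m['t']
    W=P@m['R']; W[D<=0]=np.nan; return W
def shot(n,name):
    m=bot.camera_model(n); p,D=bot.read_camera(n); cv2.imwrite(f'pics/{name}.png',p[:,:,::-1]); np.savez(f'pics/{name}.npz',p=p,D=D,**m); return m,p,D
def load(name):
    z=np.load(f'pics/{name}.npz'); return {k:z[k] for k in z.files if k not in 'pD'},z['p'],z['D']
E
python3 - <<'E'
from h import *
for n in('top','scene'):
    m,p,D=shot(n,n+'0'); print(n,-m['R'].T@m['t'],m['R'],m['fx'])
print(bot.get_obs())
E
```

```text
top [ 300.94070669  -11.36405382 1367.67938222] [[ 0.01001091 -0.99989402 -0.01056986]
 [-0.9888746  -0.0083306  -0.1485181 ]
 [ 0.14841431  0.01193907 -0.9888532 ]] 484.707469334989
scene [1170.57004939  637.32566158  706.72618997] [[-0.66621873  0.74543698  0.02182472]
 [ 0.37919398  0.36380615 -0.85079787]
 [-0.64215616 -0.55854167 -0.52503969]] 473.48989574813623
{'clock': 0.1, 'joint_pos': array([ 9.50400734e-01,  2.59159313e-01,  2.08068183e-02,  1.33369259e+00,
       -2.82169424e-05,  1.41819936e+00]), 'dq': array([-0.0007045 , -0.00176831,  0.00236837,  0.00019194, -0.0009634 ,
       -0.00076161]), 'tau': array([ 5.91474061e-03, -5.56692839e+01,  3.45070589e+01,  1.16404501e-02,
       -1.00263469e-04,  4.87971562e-06]), 'tcp_pos': array([247.87716384, 490.70893454, 249.7017453 ]), 'eef_rot': array([-3.14035412e+00, -1.61928492e-04,  2.67379394e+00]), 'contact_force': array([ 0.33890773, -0.08422451, -0.51704026]), 'ft_torque': array([ 0.00976831,  0.03941039, -0.00936885]), 'grip_force': 0.0, 'grip_width': 1.0015496645833755}
```

View pics/top0.png

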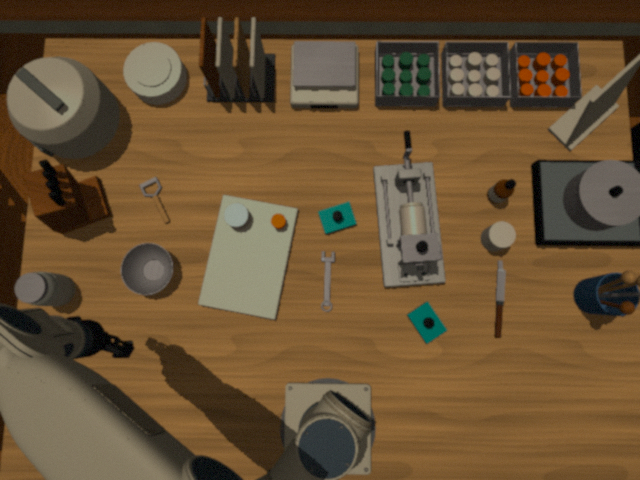

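View pics/scene0.png

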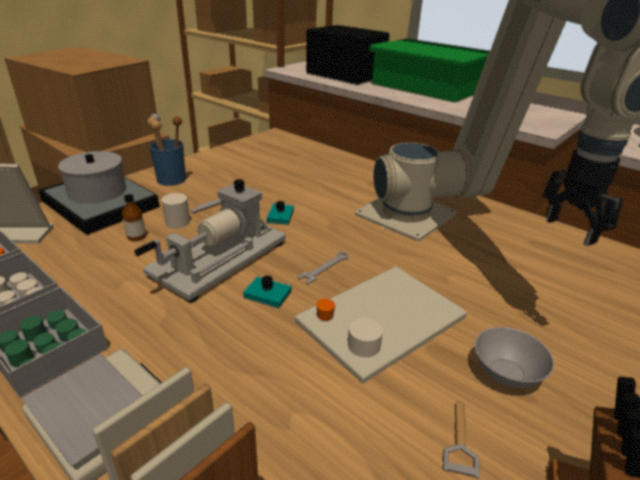

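The top view shows three guard-like things. The steel guard on the slicer has its knob at about (421,247), and there are turquoise copies at (338,217) and (427,322). I choose the steel one. The board is at (249,257) with vegetables at its upper end, so its lower half, around (240,290), is free.

```bash
python3 - <<'E'
from h import *
m,p,D=load('top0'); W=cloud(m,D); Z=W[...,2]
def rect(mask,z,name):
    mask=cv2.morphologyEx(mask.astype(np.uint8),cv2.MORPH_OPEN,np.ones((3,3)))
    c=max(cv2.findContours(mask,0,2)[0],key=cv2.contourArea)[:,0]
    P=np.array([ray(m,u,v,z)[:2] for u,v in c],np.float32)
    r=cv2.minAreaRect(P); print(name,r, 'area',cv2.contourArea(c)); return r
win=np.zeros(D.shape,bool); win[150:300,360:460]=1
rect(win&(Z>20)&(Z<45)|win&(Z>45),32,'slicer bed(all above)')
rect(win&(Z>155)&(Z<185)&(np.indices(D.shape)[0]>215),165,'guardtop')
k=win&(p.max(2)<60)&(Z>170)
vs,us=np.where(k); print('knob px',us.mean(),vs.mean(),len(us),ray(m,us.mean(),vs.mean(),195),np.nanmedian(Z[k]))
bw=np.zeros(D.shape,bool); bw[180:335,180:315]=1
rect(bw&(Z>11)&(Z<32),20,'board'); rect(bw&(p.min(2)>110)&(p.max(2).astype(int)-p.min(2)<60),20,'boardcol')
cv2.imwrite('pics/crop.png',cv2.resize(p[190:300,360:460,::-1],None,fx=5,fy=5,interpolation=2))
E
```

```text
slicer bed(all above) ((574.1124877929688, -221.27227783203125), (383.18145751953125, 170.66099548339844), 4.709643363952637) area 7284.0
guardtop ((467.47064208984375, -229.8710479736328), (68.92912292480469, 95.0675048828125), 4.890791416168213) area 975.5
knob px 421.61 246.23 100 [ 465.52362043 -227.83162972  195.        ] 194.56925387007777
board ((460.59173583984375, 224.13990783691406), (220.25152587890625, 319.21044921875), 79.66728973388672) area 8636.0
boardcol ((460.61859130859375, 226.4840850830078), (213.29287719726562, 312.9537048339844), 79.70907592773438) area 8205.5
```

View pics/crop.png

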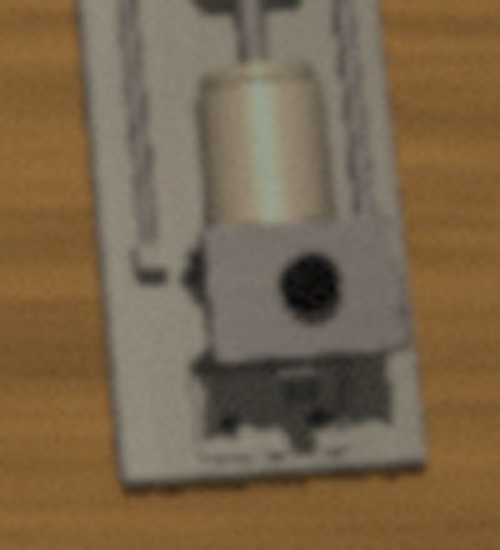

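Request:
{"fn": "apply_moves", "kwargs": {
  "motion": [
    [1,-0.8,-1,0,-0.92],
    [1,-0.7,-1,0,-0.92],
    [1,-0.6,-1,0,-0.92],
    [1,-0.4,-1,0,-0.92],
    [1,-0.3,-1,0,-0.92],
    [1,-0.2,-1,0,0],
    [1,-0.2,-1,0,0],
    [1,-0.2,-1,0,0],
    [1,-0.2,-1,0,0],
    [1,-0.2,-1,0,0]
  ],
  "newtons": 40
}}

```text
clock: 1.35
tcp_pos: [305.1, 280.1, 250.1]
eef_rot: [-3.141, -0.0, -3.057]
contact_force: [1.0, 0.3, 0.2]
grip_width: 0.998
grip_force: 0.0
```

Request:
{"fn": "apply_moves", "kwargs": {
  "motion": [
    [1,-0.2,-1,0,0],
    [1,-0.2,-1,0,0],
    [1,-0.2,-1,0,0],
    [1,-0.2,-1,0,0],
    [1,-0.2,-1,0,0],
    [1,-0.2,-1,0,0],
    [1,-0.2,-1,0,0],
    [1,-0.2,-1,0,0],
    [1,-0.2,-1,0,0],
    [1,-0.2,-1,0,0]
  ]
}}

```text
clock: 2.6
tcp_pos: [361.8, 84.3, 250.1]
eef_rot: [3.142, -0.0, -3.057]
contact_force: [0.6, -1.3, -0.1]
grip_width: 1.001
grip_force: 0.0
```

Request:
{"fn": "apply_moves", "kwargs": {
  "motion": [
    [1,-0.25,-1,0,0],
    [1,-0.25,-1,0,0],
    [1,-0.25,-1,0,0],
    [1,-0.25,-1,0,0],
    [1,-0.25,-1,0,0],
    [1,-0.25,-1,0,0],
    [1,-0.25,-1,0,0],
    [1,-0.25,-1,0,0],
    [1,-0.25,-1,0,0],
    [1,-0.25,-1,0,0]
  ]
}}

```text
clock: 3.85
tcp_pos: [428.7, -111.1, 250.2]
eef_rot: [3.141, -0.0, -3.057]
contact_force: [0.0, 0.1, -0.6]
grip_width: 1.001
grip_force: 0.0
```

Request:
{"fn": "apply_moves", "kwargs": {
  "motion": [
    [1,-0.25,-1,0,0],
    [1,-0.25,-1,0,0],
    [1,-0.25,-1,0,0],
    [1,-0.25,-1,0,0],
    [1,-0.25,-1,0,0],
    [1,-0.1,-0.9,0,0],
    [1,0,0,0,0],
    [1,0,0,0,0],
    [1,0,0,0,0],
    [1,0,0,0,0]
  ]
}}

```text
clock: 5.1
tcp_pos: [465.2, -225.0, 250.5]
eef_rot: [-3.141, 0.0, -3.057]
contact_force: [-0.2, 0.8, 0.0]
grip_width: 1.001
grip_force: 0.0
```

```bash
python3 - <<'E'
from h import *
o=bot.get_obs(); print(o['tcp_pos'],o['eef_rot'],o['joint_pos'])
m,p,D=shot('wrist','w1'); W=cloud(m,D); Z=W[...,2]
k=(p.max(2)<60)&(Z>170)&(Z<205); print(k.sum(),np.nanmedian(W[k],0), -m['R'].T@m['t'])
n,l,s,c=cv2.connectedComponentsWithStats(k.astype(np.uint8))
for i in range(1,n):
    if s[i,4]>150: print(s[i],c[i],ray(m,*c[i],195))
g=(Z>155)&(Z<170); cc=max(cv2.findContours(g.astype(np.uint8),0,2)[0],key=cv2.contourArea)[:,0]
print(cv2.minAreaRect(np.array([ray(m,u,v,165)[:2] for u,v in cc],np.float32)))
E
```

```text
[ 465.24882904 -224.99411987  250.51294567] [-3.14139422e+00  2.80442004e-04 -3.05677043e+00] [-6.12936272e-01  2.01553938e-01 -5.42766848e-02  1.31462331e+00
  2.81273150e-05 -6.97758463e-01]
2123 [ 466.2444379  -228.57446252  194.9753633 ] [ 399.65639385 -230.56675253  374.40894891]
[ 292  252   49   55 2123] [316.12246821 278.45642958] [ 466.16525573 -228.6082652   195.        ]
((468.7295837402344, -228.679931640625), (69.20027160644531, 93.66687774658203), 4.729240894317627)
```

View pics/w1.png

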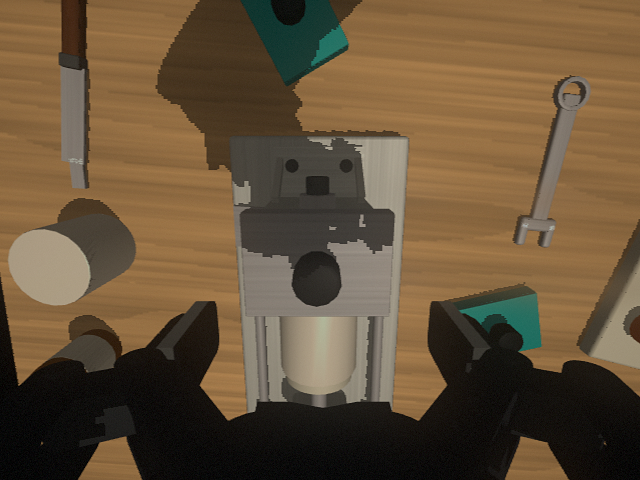

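The wrist view shows the steel guard under the gripper, with its knob at (316,278). The turquoise copies lie well away, at (295,30) and (500,330).

Request:
{"fn": "apply_moves", "kwargs": {
  "motion": [
    [1,-0.1,-0.19,0.5,0],
    [1,0,0,0.7,0],
    [1,0,0,0.7,0],
    [1,0,0,0.6,0],
    [1,0,0,0.4,0],
    [1,0,0,0.2,0],
    [1,0,0,0,0],
    [-1,0,0,0,0],
    [-1,0,0,0,0],
    [-1,0,0,0,0]
  ],
  "newtons": 40
}}

```text
clock: 6.4
tcp_pos: [467.7, -229.1, 188.5]
eef_rot: [-3.141, 0.0, -3.057]
contact_force: [0.1, -0.0, -0.8]
grip_width: 0.375
grip_force: 0.0
```

Request:
{"fn": "apply_moves", "kwargs": {
  "motion": [
    [-1,0,0,0,0],
    [-1,0,0,0,0],
    [-1,0,0,0,0],
    [-1,0,0,0,0],
    [-1,0,0,0,0],
    [-1,0,0,-0.2,0],
    [-1,0,0,-0.3,0],
    [-1,0,0,-0.3,0],
    [-1,0,0,-0.3,0],
    [-1,0,0,-0.4,0]
  ]
}}

```text
clock: 7.65
tcp_pos: [467.6, -229.1, 218.7]
eef_rot: [3.141, -0.0, -3.057]
contact_force: [0.1, 0.3, -1.1]
grip_width: 0.312
grip_force: 39.5
```

Request:
{"fn": "apply_moves", "kwargs": {
  "motion": [
    [-1,0,0,-0.6,0],
    [-1,0,0.3,-0.6,0],
    [-1,0.1,0.6,0,0],
    [-1,0.1,1,0,0],
    [-1,0.1,1,0,0],
    [-1,0.1,1,0,0],
    [-1,0.1,1,0,0],
    [-1,0.1,1,0,0],
    [-1,0.1,1,0,0],
    [-1,0.1,1,0,0]
  ]
}}

```text
clock: 8.9
tcp_pos: [438.1, -71.7, 242.3]
eef_rot: [-3.142, 0.0, -3.057]
contact_force: [0.5, 0.1, -1.9]
grip_width: 0.312
grip_force: 39.5
```

```bash
python3 - <<'E'
from h import *
o=bot.get_obs(); print(o['tcp_pos'],o['contact_force'],o['grip_width'],o['grip_force'])
m,p,D=shot('wrist','w2'); m2,p2,D2=shot('top','t2')
a=p[:,:,::-1]; b=cv2.resize(p2[190:310,380:460,::-1],None,fx=4,fy=4,interpolation=2)
s=np.zeros((480,800,3),np.uint8); s[:360,:480]=cv2.resize(a,(480,360)); s[:,480:]=b
cv2.imwrite('pics/v2.png',s)
E
```

```text
[438.10533143 -71.66482613 242.31527534] [ 0.54195068  0.07172317 -1.91262382] 0.31159352340078417 39.53245997428894
```

View pics/v2.png

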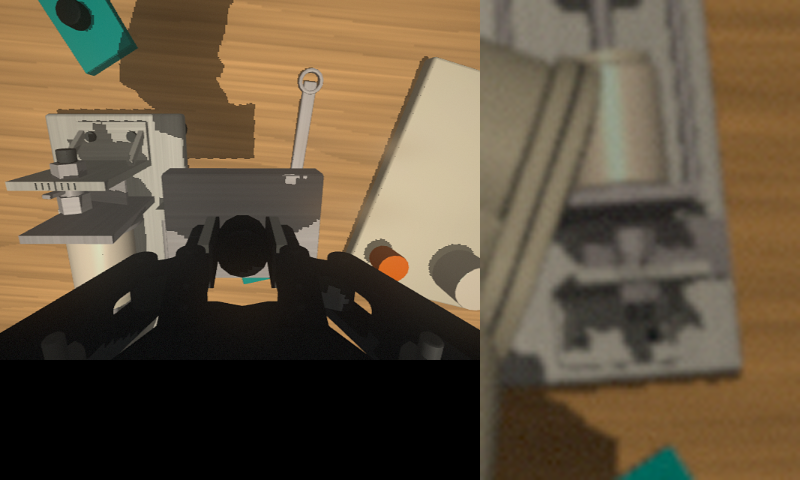

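The guard is held level and clear of the slicer, and the exposed pointer is visible over the bracket at about (60,190). I'm carrying on to the board.

Request:
{"fn": "apply_moves", "kwargs": {
  "motion": [
    [-1,0.1,1,0,0],
    [-1,0.1,1,0,0],
    [-1,0.1,1,0,0],
    [-1,0.1,1,0,0],
    [-1,0.1,1,0,0],
    [-1,0.1,1,0,0],
    [-1,0.1,1,0,0],
    [-1,0.1,1,0,0],
    [-1,0.1,1,0,0],
    [-1,0.1,1,0,0]
  ]
}}

```text
clock: 10.25
tcp_pos: [401.7, 125.2, 242.3]
eef_rot: [-3.141, 0.0, -3.058]
contact_force: [-0.5, -0.2, -2.3]
grip_width: 0.313
grip_force: 39.7
```

Request:
{"fn": "apply_moves", "kwargs": {
  "motion": [
    [-1,0,1,0.5,0],
    [-1,0,1,1,0],
    [-1,0,1,1,0],
    [-1,0,1,1,0],
    [-1,0,1,1,0],
    [-1,0,0.6,1,0],
    [-1,0,0,1,0],
    [-1,0,0,0.7,0],
    [-1,0,0,0,0],
    [-1,0,0,0,0]
  ]
}}

```text
clock: 11.5
tcp_pos: [392.7, 236.2, 98.9]
eef_rot: [3.141, 0.001, -3.058]
contact_force: [0.8, -0.2, -1.5]
grip_width: 0.307
grip_force: 39.7
```

```bash
python3 - <<'E'
from h import *
o=bot.get_obs(); print(o['tcp_pos'],o['contact_force'],o['grip_width'],o['grip_force'])
m,p,D=load('w2'); W=cloud(m,D); Z=W[...,2]
print(proj(m,[468,-229,150]),proj(m,[442.5,-230,157]))
x,y=proj(m,[450,-229,150]).astype(int)
c=p[max(0,y-85):y+85,max(0,x-130):x+100,::-1]; print(max(0,x-130),max(0,y-85),c.shape)
cv2.imwrite('pics/c2.png',cv2.resize(c,None,fx=3.4,fy=3.4,interpolation=2))
b=np.zeros(D.shape,bool); b[200:350,:230]=1
k=(Z>151.5)&(Z<162)&(W[...,0]<470)&(W[...,0]>430); k&=(W[...,1]<-180); vs,us=np.where(k)
for v in np.unique(vs): q=us[vs==v]; print(v,q.min(),q.max(),np.round(np.nanmean(W[v,q],0),1))
E
```

```text
[392.66568958 236.22274609  98.85219454] [ 0.84962307 -0.15094803 -1.50696868] 0.30696399721142653 39.73777949810028
[ 80.07734944 282.06592932] [ 66.82073539 247.37901253]
0 170 (170, 177, 3)
242 32 128 [ 440.  -225.1  151.9]
243 44 133 [ 441.  -229.4  151.8]
244 10 80 [ 443.1 -246.6  151.9]
245 132 132 [ 439.3 -192.7  151.6]
246 91 116 [ 441.5 -212.2  151.8]
247 12 108 [ 443.8 -231.   151.7]
248 26 111 [ 444.4 -230.   151.7]
249 23 115 [ 444.7 -226.5  151.7]
250 11 130 [ 445.5 -227.7  151.8]
251 23 139 [ 445.3 -218.   151.7]
252 83 138 [ 444.6 -201.9  151.8]
253 55 73 [ 448.2 -236.1  151.6]
254 11 128 [ 448.7 -234.8  151.9]
257 62 73 [ 450.5 -234.3  152.2]
258 59 71 [ 450.7 -234.2  153.8]
259 56 73 [ 450.9 -233.6  155.1]
260 55 73 [ 451.6 -234.   155.1]
261 56 73 [ 452.1 -233.3  155.5]
262 56 73 [ 452.7 -233.5  155.6]
263 56 72 [ 453.1 -233.3  156.4]
264 56 69 [ 453.8 -234.2  156.5]
265 63 66 [ 454.3 -232.8  156.8]
```

View pics/c2.png

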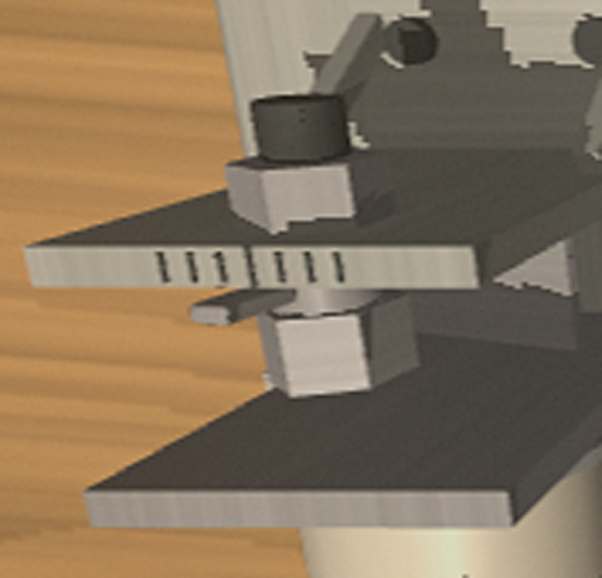

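Request:
{"fn": "apply_moves", "kwargs": {
  "motion": [
    [-1,0,0,0.5,0],
    [-1,0,0,0.5,0],
    [-1,0,0,0.3,0],
    [-1,0,0,0.2,0],
    [-1,0,0,0.1,0],
    [-1,0,0,0.1,0],
    [-1,0,0,0.05,0],
    [-1,0,0,0,0],
    [-1,0,0,0,0],
    [-1,0,0,0,0]
  ]
}}

```text
clock: 12.75
tcp_pos: [392.3, 236.3, 63.6]
eef_rot: [3.141, 0.0, -3.057]
contact_force: [-2.5, -1.6, 5.7]
grip_width: 0.312
grip_force: 40.3
```

Contact with the board reads 5.7 N, so I'm releasing and rising.

Request:
{"fn": "apply_moves", "kwargs": {
  "motion": [
    [0,0,0,0,0],
    [0.3,0,0,0,0],
    [0.5,0,0,0,0],
    [0.5,0,0,0,0],
    [0.5,0,0,-0.3,0],
    [0.5,0,0,-1,0],
    [0.5,0,0,-1,0],
    [0.5,0,0,-1,0],
    [0.5,0,0,-1,0],
    [0.5,0,0,-1,0]
  ]
}}

```text
clock: 14.0
tcp_pos: [392.2, 236.2, 170.4]
eef_rot: [3.141, 0.0, -3.057]
contact_force: [1.6, -0.4, 0.3]
grip_width: 0.749
grip_force: 0.0
```

```bash
python3 - <<'E'
from h import *
o=bot.get_obs(); print(o['tcp_pos'],o['contact_force'],o['grip_width'])
m,p,D=shot('wrist','w3'); W=cloud(m,D); Z=W[...,2]
k=(Z>34)&(Z<46)&(np.hypot(W[...,0]-392,W[...,1]-236)<75)
print(k.sum(),np.nanmedian(Z[k]))
P=W[k]; A=np.c_[P[:,:2]-P[:,:2].mean(0),np.ones(len(P))]; print('plane',np.linalg.lstsq(A,P[:,2],rcond=None)[0],P[:,:2].mean(0))
E
```

```text
[392.17928051 236.21630588 170.39768236] [ 1.59024676 -0.37759146  0.27156238] 0.7492348984256919
9570 40.315517896697344
plane [1.92971458e-03 7.38877151e-04 4.02971238e+01] [391.43722256 235.92777544]
```

Request:
{"fn": "apply_moves", "kwargs": {
  "motion": [
    [0.5,0,-0.3,-1,0],
    [0.5,-0.1,-1,-1,0],
    [0.5,-0.1,-1,-1,0],
    [0.5,-0.1,-1,-0.5,0],
    [0.5,-0.1,-1,0,0],
    [0.5,-0.1,-1,0,0],
    [0.5,-0.1,-1,0,0],
    [0.5,-0.1,-1,0,0],
    [0.5,-0.1,-1,0,0],
    [0.5,-0.1,-1,0,0]
  ]
}}

```text
clock: 15.3
tcp_pos: [425.8, 51.7, 239.3]
eef_rot: [-3.142, 0.0, -3.057]
contact_force: [0.6, -0.6, -0.2]
grip_width: 0.748
grip_force: 0.0
```

Request:
{"fn": "apply_moves", "kwargs": {
  "motion": [
    [0.5,-0.1,-1,0,0],
    [0.5,-0.1,-1,0,0],
    [0.5,-0.1,-1,0,0],
    [0.5,-0.1,-1,0,0],
    [0.5,-0.1,-1,0,0],
    [0.5,-0.1,-1,0,0],
    [0.5,-0.1,-1,0,0],
    [0.5,0,-1,0,0],
    [0.5,0,-1,0,0],
    [0.5,0,-1,0,0]
  ]
}}

```text
clock: 16.55
tcp_pos: [456.5, -146.5, 239.3]
eef_rot: [-3.142, -0.0, -3.057]
contact_force: [-0.4, 0.6, -0.1]
grip_width: 0.744
grip_force: 0.0
```

Request:
{"fn": "apply_moves", "kwargs": {
  "motion": [
    [0.5,0,-1,0,0],
    [0.5,0,-1,0,0],
    [0.5,0,-1,0,0],
    [0.5,0,-1,0,0],
    [0.5,0,-0.2,0,0],
    [0.5,0,0,0,0],
    [0.5,0,0,0,0],
    [0.5,0,0,0,0],
    [0.5,0,0,0,0],
    [0.5,0,0,0,0]
  ]
}}

```text
clock: 17.8
tcp_pos: [463.6, -229.2, 239.4]
eef_rot: [-3.142, 0.0, -3.057]
contact_force: [0.2, -0.1, -0.1]
grip_width: 0.749
grip_force: 0.0
```

```bash
python3 - <<'E'
from h import *
o=bot.get_obs(); print(o['tcp_pos'],o['contact_force'],o['grip_width'],o['clock'])
m,p,D=shot('wrist','w4'); W=cloud(m,D); Z=W[...,2]
x,y=proj(m,[460,-229,145]).astype(int); print(x,y)
y0,x0=max(0,y-75),x-100; c=p[y0:y+75,x0:x+100,::-1]; print(x0,y0)
cv2.imwrite('pics/c4.png',cv2.resize(c,None,fx=4,fy=4,interpolation=2))
E
```

```text
[ 463.64784165 -229.22523494  239.35030419] [ 0.2221768  -0.11548763 -0.11246166] 0.7485082430244999 17.8
323 251
223 176
```

View pics/c4.png

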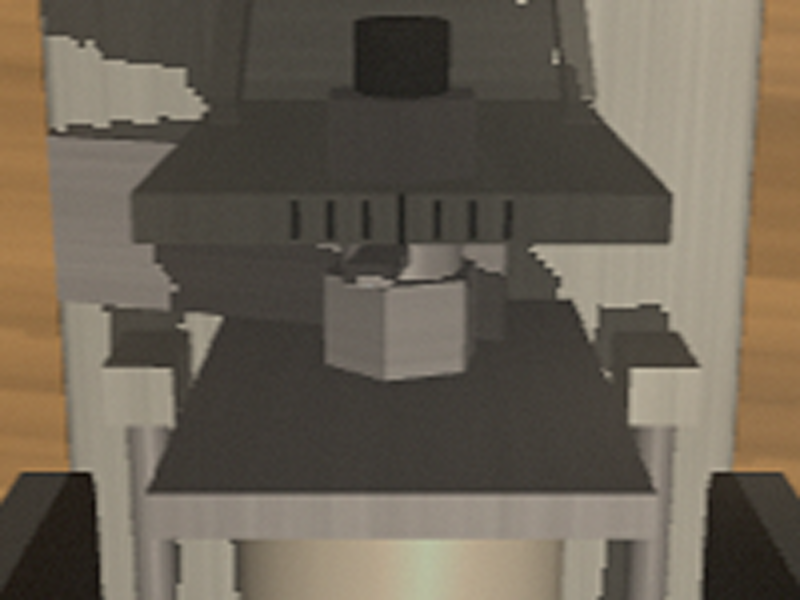

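The pointer (dark tab at crop (375,262)) leans slightly to -y. The hexagon's top ridge is at crop x 388, between its left and right edges at 325 and 468. The bracket top with the marks is above it. I'll compute the numbers.

```bash
python3 - <<'E'
from h import *
m,p,D=load('w4'); W=cloud(m,D)
a=0.0826; ex=np.array([np.cos(a),np.sin(a)]); ey=np.array([-ex[1],ex[0]])
f=lambda u,v,z:(lambda q:np.round([(q[:2]-[468,-229])@ex,(q[:2]-[468,-229])@ey],1))(ray(m,223+u/4,176+v/4,z))
for n,u,v,z in [('brL',132,240,150),('brR',671,240,150),('blL',150,492,150),('blR',655,492,150),('mark',402,215,150),('vertBack',385,285,142.7),('vertFront',388,380,142.7),('hexLback',325,278,136),('hexRback',466,280,136),('hexLfront',325,362,136),('hexRfront',468,368,136),('ptrL',345,265,156),('ptrR',410,265,156)]: print(n,f(u,v,z))
Z=W[...,2]; P=W[225:252,300:335].reshape(-1,3); P=P[(P[:,2]>150.5)&(P[:,2]<160)]
S=np.c_[(P[:,:2]-[468,-229])@ex,(P[:,:2]-[468,-229])@ey,P[:,2]]; S=S[S[:,0]>-20.5]; print(len(S),np.median(S,0),S.min(0),S.max(0))
P=W[243:272,300:345].reshape(-1,3); S=np.c_[(P[:,:2]-[468,-229])@ex,(P[:,:2]-[468,-229])@ey,P[:,2]]; S=S[(S[:,2]>133)&(S[:,2]<145)]
for s in (S[S[:,1]<-3],S[S[:,1]>0]): A=np.c_[s[:,1],np.ones(len(s))]; print(len(s),s.mean(0),np.degrees(np.arctan(np.linalg.lstsq(A,s[:,2],rcond=None)[0][0])))
E
```

```text
brL [-19.3 -41.6]
brR [-19.4  42.5]
blL [ 23.1 -40.8]
blR [23.1 42.1]
mark [-23.4   0.5]
vertBack [-10.1  -2.2]
vertFront [ 6.2 -1.8]
hexLback [ -9.5 -12.3]
hexRback [-9.2 11.3]
hexLfront [  5.3 -12.5]
hexRfront [ 6.4 11.8]
ptrL [-16.9  -8.2]
ptrR [-16.9   1.7]
141 [-16.80838663  -4.65983498 155.71755036] [-20.49076954 -14.08453398 150.54529112] [-13.64021564   7.0321413  158.44279242]
334 [ -1.84636755  -7.84312588 138.4698653 ] 40.46896146078758
452 [ -3.17015672   5.4082697  139.71582211] -22.850113209076774
```

Request:
{"fn": "apply_moves", "kwargs": {
  "motion": [
    [0.5,-0.24,0,0.5,0],
    [0.5,0,0,0.7,0],
    [0.5,0,0,0.7,0],
    [0.5,0,0,0.7,0],
    [0.3,0,0,0.7,0],
    [0.2,0,0,0.6,0],
    [0.1,0,0,0.5,0],
    [0,0,0,0.3,0],
    [-0.1,0,0,0.07,0],
    [-0.1,0,0,0,0]
  ],
  "newtons": 20
}}

```text
clock: 19.1
tcp_pos: [468.5, -229.1, 144.1]
eef_rot: [-3.141, 0.0, -3.057]
contact_force: [0.6, 0.4, -0.1]
grip_width: 0.451
grip_force: 0.0
```

```bash
python3 - <<'E'
from h import *
o=bot.get_obs(); print(o['tcp_pos'],o['contact_force'],o['grip_width'],o['clock'])
m,p,D=shot('wrist','w5')
x,y=proj(m,[460,-229,140]).astype(int); print(x,y)
y0,x0=max(0,y-100),x-130; c=p[y0:y0+195,x0:x+130,::-1]; print(x0,y0)
cv2.imwrite('pics/c5.png',cv2.resize(c,None,fx=3,fy=3,interpolation=2))
E
```

```text
[ 468.54251166 -229.11841869  144.10505861] [ 0.56513207  0.4471237  -0.07054048] 0.4508113883308883 19.1
324 302
194 202
```

View pics/c5.png

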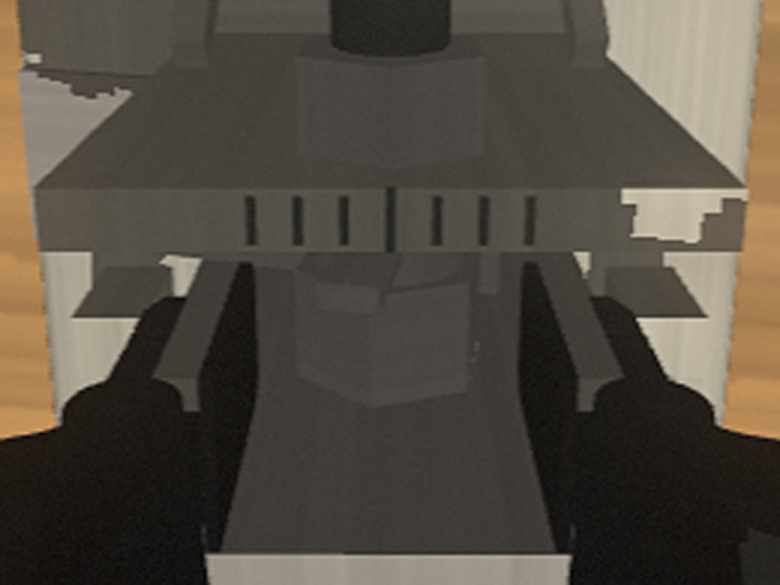

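The fingers straddle the head: pads at crop x 255 and 522, hexagon from 296 to 470, so it is centred within 1 mm. I'm closing gently at 20 N.

Request:
{"fn": "apply_moves", "kwargs": {
  "motion": [
    [-0.2,0,-0.03,0,0],
    [-0.28,0,0,0,0],
    [-0.32,0,0,0,0],
    [-0.35,0,0,0,0],
    [-0.37,0,0,0,0],
    [-0.39,0,0,0,0],
    [-0.4,0,0,0,0],
    [-0.41,0,0,0,0],
    [-0.42,0,0,0,0],
    [-0.43,0,0,0,0]
  ],
  "newtons": 20
}}

```text
clock: 20.4
tcp_pos: [468.4, -229.1, 144.0]
eef_rot: [3.141, 0.0, -3.057]
contact_force: [-0.7, 5.4, 4.2]
grip_width: 0.288
grip_force: 15.3
```

```bash
cat > ptr.py <<'E'
from h import *
import sys
a=0.0826; ex=np.array([np.cos(a),np.sin(a)]); ey=np.array([-ex[1],ex[0]])
def ptr(name,fresh=False):
    m,p,D=shot('wrist',name) if fresh else load(name); P=cloud(m,D).reshape(-1,3); P=P[~np.isnan(P[:,0])]
    S=np.c_[(P[:,:2]-[468,-229])@ex,(P[:,:2]-[468,-229])@ey,P[:,2]]
    t=S[(abs(S[:,1])<11)&(S[:,0]>-19)&(S[:,0]<-11)&(S[:,2]>151.5)&(S[:,2]<160)]
    q=S[(S[:,0]>-8)&(S[:,0]<5)&(S[:,2]>132)&(S[:,2]<145)]; r=[]
    for s in (q[(q[:,1]<-3.5)&(q[:,1]>-9)],q[(q[:,1]>1)&(q[:,1]<8)]):
        r+=[len(s),round(np.degrees(np.arctan(np.polyfit(s[:,1],s[:,2],1)[0])),1)]
    print(name,'tip',len(t),np.round(np.median(t,0),1),'faces',r)
if __name__=='__main__':
    o=bot.get_obs(); print(o['tcp_pos'],o['contact_force'],o['grip_width'],o['grip_force'],o['ft_torque'])
    ptr('w4'); ptr('w5'); ptr(sys.argv[1],True)
E
python3 ptr.py w6
```

```text
[ 468.40764086 -229.1045369   144.00070826] [-0.69247977  5.41760535  4.23970394] 0.2880574709075365 15.33693797651722 [ 1.12626868  0.15669975 -0.01154831]
w4 tip 108 [-16.2  -4.7 156.4] faces [149, np.float64(39.2), 186, np.float64(-19.3)]
w5 tip 360 [-16.7  -4.6 156.3] faces [329, np.float64(41.8), 532, np.float64(-18.6)]
w6 tip 363 [-16.8  -4.2 156.3] faces [330, np.float64(40.1), 526, np.float64(-19.0)]
```

Gripping at 15 N, the pointer has moved only about 0.4 mm. I'm tightening to the full 20 N.

Request:
{"fn": "apply_moves", "kwargs": {
  "motion": [
    [-0.44,0,0,0,0],
    [-0.45,0,0,0,0],
    [-0.46,0,0,0,0],
    [-0.48,0,0,0,0],
    [-0.5,0,0,0,0],
    [-0.5,0,0,0,0],
    [-0.5,0,0,0,0],
    [-0.5,0,0,0,0],
    [-0.5,0,0,0,0],
    [-0.5,0,0,0,0]
  ],
  "newtons": 20
}}

```text
clock: 21.7
tcp_pos: [468.4, -229.1, 144.0]
eef_rot: [3.141, 0.0, -3.057]
contact_force: [-1.0, 5.3, 3.5]
grip_width: 0.285
grip_force: 19.1
```

```bash
python3 ptr.py w7
```

```text
[ 468.40976069 -229.11273424  144.0446265 ] [-1.0190385   5.29472204  3.54421744] 0.28485668615449383 19.060864177008625 [1.18641727 0.13158105 0.02350997]
w4 tip 108 [-16.2  -4.7 156.4] faces [149, np.float64(39.2), 186, np.float64(-19.3)]
w5 tip 360 [-16.7  -4.6 156.3] faces [329, np.float64(41.8), 532, np.float64(-18.6)]
w7 tip 362 [-16.7  -4.3 156.2] faces [328, np.float64(39.8), 535, np.float64(-19.2)]
```

```bash
python3 -c "
from bench import bot
print(bot.hand_in())"
```

```text
the job is handed in; nothing more can be done
None
```

The job is handed in at about 22 s with no verdict returned. The guard stands level, knob up, on the free part of the board, and the gripper holds the bolt head at about 19 N on the two flats beside the pointer. The pointer tip moved about 0.4 mm, and the tool touched nothing else on its path.

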